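Nest an elbow fitting with its spout to the index pin

ROBOT

A 6-joint arm with a two-finger parallel gripper is mounted at the origin on a cart in front of the work surface, level with it; the furniture and walls round the work are solid. World frame = base frame: x ahead of the robot, y to its left, z up, the work surface at z = 0. Lengths are in m, angles in rad, forces in N, time in s.
With the tool pointing down it reaches from about 0.35 to 0.975 m from the base axis. Payload 4.9 kg.
Tool frame: the origin (TCP) lies midway between the tips of the shut fingers; the grasp point (between the pads) lies 19 mm behind it; z points along the fingers, y is the line along which they close (so a half turn about z gives the same grasp; the last joint's range is limited). The gripper opens to 85 mm and grips with 20 to 120 N. Pads are 22 mm wide; open, the fingers measure 114 mm over their backs; the gripper's body (76 mm by 85 mm) begins 54 mm behind the grasp point. The pads swing forward as they close: fully open they stand 13 mm farther back than shut.
Start: joints at [1.187, 0.053, 1.613, -0, 1.476, -0.119], TCP at [0.164, 0.603, 0.231] pointing down, gripper open.
Joint ranges: [-3.01, 3.01], [-1.01, 2.22], [0.06, 2.58], [-1.02, 4.17], [0.09, 2.62], [-3.14, 3.14]. Speed limits (rad/s): [2.57, 2.57, 3.14, 3.14, 3.14, 3.14].

INTERFACE

Orientations are given as a unit quaternion [w, x, y, z].
In Python, from plant import manip, grab_frame, camera_params gives the robot as it stands (manip), with the cameras as plain functions.
- The arm moves only by the shell command python3 shift.py 'ROWS'. ROWS is a JSON object with one list for each field, all of the same length, 1 to 5, a row being the entries at one place: jaw (the opening from 0.0 (shut) to 1.0 (fully open)), sx, sy, sz (the shift in shares of the most that a row can go, 1 being 62.5 mm), rx, ry, rz (a rotation vector in normalised numbers (1 is pi rad)); each row shifts and turns the commanded pose from where the row before left it, along the tool's axes as they then stand; what a row does not reach is not made up. A row lasts 1/8 s, in which the tool goes at most 0.0625 m and 0.188 rad, less where a joint would pass 70% of its speed; a pose out of reach is approached as far as the arm can. The fingers move at their own pace and stop on an object; the grip force is fixed at half the most. Time passes only in rows, so rows that do not move let the fingers close. It prints the time, the measured TCP pose, the force, the opening and the grip force at its end. Input that does not fit is refused with a message, and nothing moves.
- manip.state(): the state, without advancing time (a new reading comes with each control period).
- grab_frame(name): name is "scene" or "top" or "wrist"; returns the picture (480x640x3 uint8, red, green, blue); there is no depth.
- camera_params(name): a dict with "intrinsics" (3x3 intrinsics, pixels), "xyz" and "orientation" of the camera in the world. Camera axes: x right, y down, z forward; pixel columns grow to the right and rows downward; lengths in m; the calibration is good to about 2 mm. A picture is of the moment at which its call begins: read the wrist's pose just before it. camera_params takes no time and is no camera call; for the wrist camera it gives the pose at the moment of the call.
- manip.job_done(): hands the job in; it is judged then, once.
The state is a dict: "time": time; "joint_pos": joint angles; "joint_vel": joint speeds; "joint_efforts": joint torques, N m; "tool_pos": TCP position; "tool_rot": TCP orientation; "contact_force": force on the tool from outside, world axes, zero at the start; "ft_torque": the same for the moment, N m; "gripper_width": opening from 0.0 (shut) to 1.0 (fully open); "grasp_force": force on a finger pad.
Only numpy, scipy, OpenCV 4.12 (cv2) and the standard library are available. Lean on these libraries where they do the work, as an engineer would, in place of code of your own. Each camera call takes 0.05 s, during which the arm holds its last target. There are 200 camera calls.

TASK

Put the brass elbow fitting (the one with a side spout) into the round locating ring of the grey assembly plate, standing upright and flat on the plate, turned so that its spout points straight at the dark index pin. Leave the straight brass fitting, which has no spout, where it stands.

Things in the scene. Friction and masses are not known exactly. Their poses are not given: they have to be found in the camera images.
- elbow: Loose brass elbow, upright on the bench at the robot's right. Foot 44 mm across, 12 high; round neck 30 mm across up to its top at 66 mm; one side spout, 18 mm thick, level along body +x, axis 26 mm up. Above 38 mm the neck is bare: grip it there from any side. Origin: centre of the underside, on the neck axis; z up. It and the straight fitting swap places at random.
- elbow_spout (a point): Centre of the open end of the elbow's spout: 48 mm out from the neck's axis along the elbow's +x, 26 mm above its underside.
- nest: Fixed grey plate 150x110x12 mm at the robot's left. On its middle a steel ring: inside 56 mm, outside 68, 7 mm high (top 19 mm above bench). The elbow's foot drops into it with 6 mm play all round and stands on the plate top. A dark pin, 12 mm across, 16 high, stands at +x with a dark line from the ring to it. Origin: centre of underside, under the ring's centre, at bench height; z up.
- nest_pin (a point): Centre of the top of the index pin: 60 mm from the ring's axis along the nest's +x, 28 mm above the bench.
- clamp_fixture: Clamp fixture fixed to the bench between the fittings and the nest, 120 mm (x) by 180 mm (y); not part of the job. Its red lever stands up to 166 mm above the bench: carry the elbow over or round it. Origin: centre of its underside.
- straight: Loose straight brass fitting: the same foot, neck and height (66 mm) as the elbow, but no spout. To be left alone. Origin: centre of the underside; z up.

How it is judged:
By the outcome, as a careful person would: the job done as asked, in the order asked, and still so for the second after the job is handed in, with the robot touching nothing.
It also fails if it takes over 42 s, if anything falls off the work surface, if the arm or the gripper's body presses on something with over 40 N, if the wrist force passes 120 N, or if a joint passes its speed limit or range.

## Working session

There is one attempt and no reset: what is moved stays moved. The work goes in short steps, Python scripts to look and compute and a shell command to move; the robot and the scene stay as the last step left them, time stands still between calls to the robot, and variables do not carry over. Pictures are saved under pics/ and viewed, at most 10 in all, crops included, and the job is handed in when it is done.

```bash
ls; mkdir -p pics
python3 - <<'E'
from plant import manip, grab_frame, camera_params
import cv2, json
s=manip.state(); print(s)
for n in ("scene","top"):
    p=camera_params(n); print(n,p)
    cv2.imwrite(f"pics/{n}0.png",grab_frame(n)[:,:,::-1])
print(camera_params("wrist"))
E
```

```text
pics
plant.py
shift.py
{'time': 0.0, 'joint_pos': array([ 1.18700875e+00,  5.33511373e-02,  1.61428757e+00, -1.05119027e-05,
        1.47594927e+00, -1.19016472e-01]), 'joint_vel': array([ 4.77633387e-04,  6.69015099e-05,  8.62313288e-04,  9.73076797e-04,
       -5.86403921e-04, -1.09454169e-03]), 'joint_efforts': array([ 1.02257844e-03, -3.93672645e+01, -3.70182788e+01,  5.49893537e-05,
        6.96119983e-03, -1.39931394e-06]), 'tool_pos': array([0.16333889, 0.60265052, 0.23007038]), 'tool_rot': array([-2.43113881e-04,  1.31998632e-01,  9.91249396e-01, -9.67604288e-04]), 'contact_force': array([-0.886021  , -0.63958278,  0.15365177]), 'ft_torque': array([ 0.0015053 , -0.01675733, -0.01962696]), 'grasp_force': 0.0, 'gripper_width': 1.0028393613186164}
scene {'intrinsics': array([[585.8410536 ,   0.        , 322.45431521],
       [  0.        , 585.8410536 , 233.56686883],
       [  0.        ,   0.        ,   1.        ]]), 'xyz': array([-0.19104268, -0.80722871,  0.54570642]), 'orientation': array([-0.49241157,  0.79349802, -0.30528757,  0.18625582])}
top {'intrinsics': array([[516.12581725,   0.        , 310.09552992],
       [  0.        , 516.12581725, 251.74953367],
       [  0.        ,   0.        ,   1.        ]]), 'xyz': array([ 0.39059748, -0.03143504,  1.26118527]), 'orientation': array([ 0.03462857, -0.69721035,  0.7156194 , -0.0242375 ])}
{'intrinsics': array([[376.73665889,   0.        , 319.6199477 ],
       [  0.        , 376.73665889, 241.01476794],
       [  0.        ,   0.        ,   1.        ]]), 'xyz': array([0.09717355, 0.62138007, 0.37273583]), 'orientation': array([0.10957018, 0.78665206, 0.60190548, 0.08296207])}
```

View pics/top0.png

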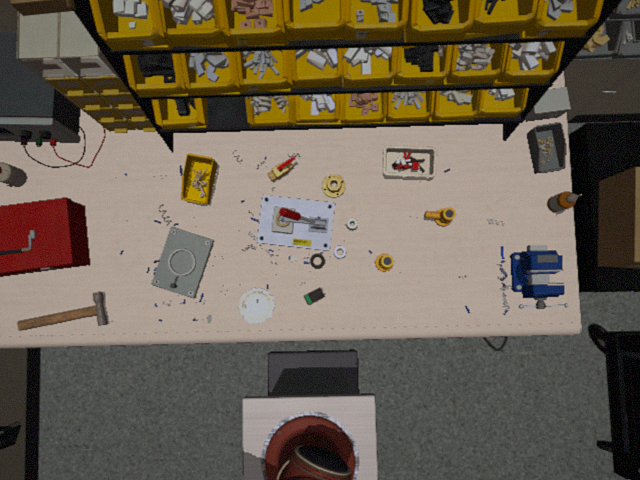

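View pics/scene0.png

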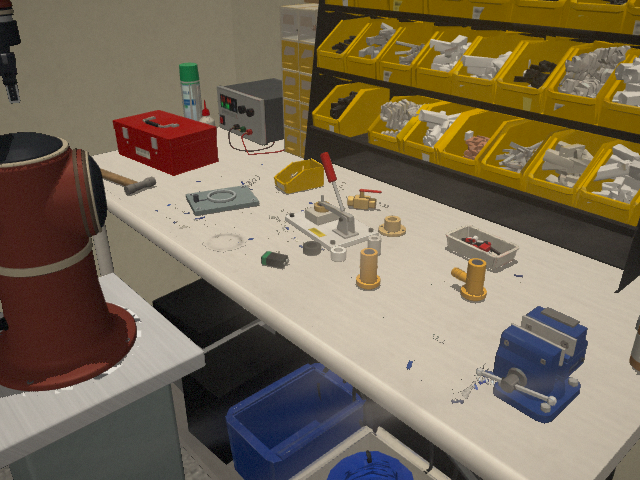

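The top view shows the elbow near (447,214) with its spout pointing left. The straight fitting is near (385,262), the ring near (182,262) with the pin near (175,285), and the clamp near (295,222). Next I enlarge the elbow and the nest in both views.

Run:
```python
import cv2, numpy as np
t=cv2.imread("pics/top0.png"); s=cv2.imread("pics/scene0.png")
def c(im,x,y,w,h,W,H): return cv2.resize(im[y:y+h,x:x+w],(W,H),interpolation=cv2.INTER_CUBIC)
a=np.hstack([c(t,410,190,66,50,396,300),c(t,145,220,66,50*1,396,300)])
b=np.hstack([c(s,440,250,66,55,396,330)[:300],c(s,180,175,88,66,396,297)[:300] if 0 else c(s,180,175,88,66,396,300)])
cv2.imwrite("pics/c1.png",np.vstack([a,b]))
cv2.imwrite("pics/c2.png",c(t,145,220,75,80,750,600) if 0 else c(t,145,222,80,80,600,600))
```

```text
(no output)
```

View pics/c1.png

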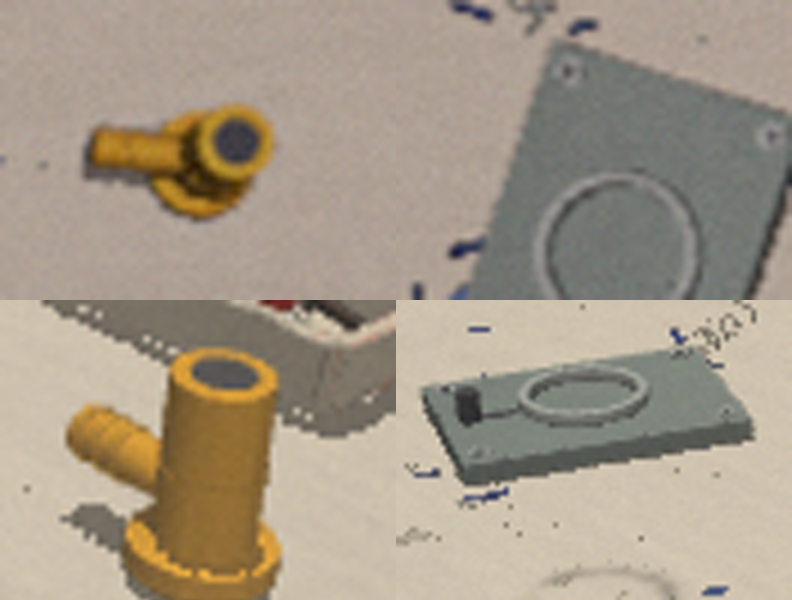

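View pics/c2.png

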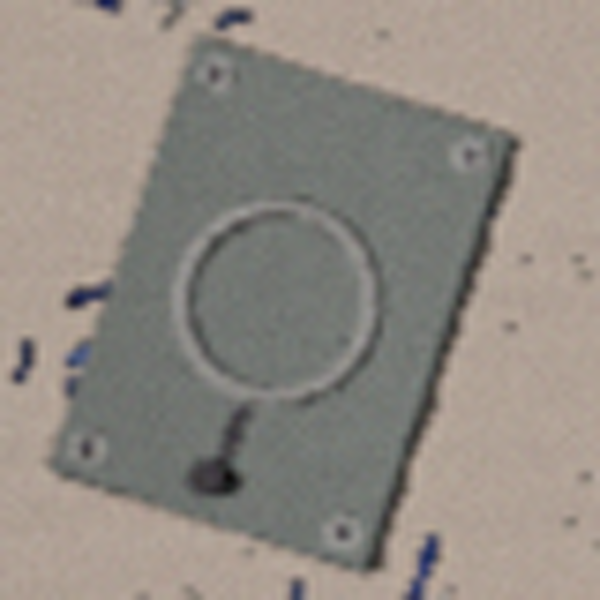

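Pixel readings, top / scene:
- Neck top: (448.9,213.1) / (476.8,261.8)
- Spout end: (425,214.3) / (454.3,271.3)
- Ring: (181.6,261.6) / (221.4,195.7)
- Pin: about (173,285) / (195.4,195)

The plate screws in the top view give the nest direction independently.

```bash
cat > h.py <<'E'
from plant import manip, grab_frame, camera_params
import numpy as np
from scipy.spatial.transform import Rotation as R
def rot(q): return R.from_quat(np.roll(q,-1)).as_matrix()
def ray(c,uv):
    p=c if isinstance(c,dict) else camera_params(c)
    d=rot(p["orientation"])@np.linalg.solve(p["intrinsics"],[*uv,1]); return np.array(p["xyz"]),d/np.linalg.norm(d)
def tri(*obs):
    A=0;b=0;rs=[ray(*o) for o in obs]
    for o,d in rs: P=np.eye(3)-np.outer(d,d); A=A+P; b=b+P@o
    x=np.linalg.solve(A,b); return x.round(4),[round(1e3*np.linalg.norm((np.eye(3)-np.outer(d,d))@(x-o)),1) for o,d in rs]
def atz(c,uv,z): o,d=ray(c,uv); return (o+d*(z-o[2])/d[2]).round(4)
def proj(c,x):
    p=camera_params(c); v=p["intrinsics"]@rot(p["orientation"]).T@(np.array(x)-p["xyz"]); return (v[:2]/v[2]).round(1)
E
python3 - <<'E'
from h import *
T,S="top","scene"
for n,a,b in [("neck",(448.9,213.1),(476.8,261.8)),("spout",(424.9,214.3),(454.3,271.3)),("ring",(181.6,261.6),(221.4,195.7)),("pin",(173.2,285.3),(195.4,195))]: print(n,tri((T,a),(S,b)))
print(atz(T,(448.9,213.1),.066),atz(T,(424.9,214.3),.026),atz(T,(181.6,261.6),.019),atz(T,(173.2,285.3),.028))
sc=[(213,74),(86,447),(470,154),(343,531)]
w=[atz(T,(145+x/7.5-.43,222+y/7.5-.43),.012) for x,y in sc]; print(w,np.mean(w,0))
print([np.arctan2(*(w[j]-w[i])[[1,0]]) for i,j in((0,1),(2,3))], np.arctan2(*(w[2]-w[0])[[1,0]])-np.pi/2)
s=manip.state(); print(rot(s["tool_rot"]).round(3)); 
print("clamp lever",[atz(T,p,.1) for p in((258,195),(333,195),(258,250),(333,250))])
E
```

```text
neck (array([ 0.5722, -0.3406,  0.065 ]), [np.float64(0.3), np.float64(0.3)])
spout (array([ 0.5777, -0.2941,  0.0243]), [np.float64(0.6), np.float64(0.6)])
ring (array([0.4792, 0.2986, 0.0136]), [np.float64(0.1), np.float64(0.1)])
pin (array([0.4216, 0.3159, 0.0263]), [np.float64(0.4), np.float64(0.4)])
[ 0.5722 -0.3406  0.066 ] [ 0.577  -0.2932  0.026 ] [0.4789 0.2971 0.019 ] [0.4219 0.3152 0.028 ]
[array([0.5539, 0.3199, 0.012 ]), array([0.4334, 0.3615, 0.012 ]), array([0.5254, 0.236 , 0.012 ]), array([0.4042, 0.2782, 0.012 ])] [0.479225 0.2989   0.012   ]
[np.float64(2.809175175577611), np.float64(2.8065358367625883)] -3.469053352919433
[[-0.965  0.262 -0.001]
 [ 0.262  0.965 -0.002]
 [ 0.    -0.002 -1.   ]]
clamp lever [array([0.6208, 0.1   , 0.1   ]), array([ 0.616, -0.071,  0.1  ]), array([0.4949, 0.1021, 0.1   ]), array([ 0.4903, -0.0674,  0.1   ])]
```

Heights check out against the text. The elbow is at (0.572,-0.3405) with its spout at yaw about 1.46. The nest is at (0.479,0.2985) with yaw about 2.81. I grip with tool x along the spout, so the tool first turns by +1.416 about its own z.

Units first: shifts go in shares of 62.5 mm and turns go in shares of pi rad. So 0.177 rad / 3.1416 = 0.0563.

```bash
python3 shift.py '{"jaw":[1,1,1,1],"sx":[0,0,0,0],"sy":[0,0,0,0],"sz":[0,0,0,0],"rx":[0,0,0,0],"ry":[0,0,0,0],"rz":[0.0563,0.0563,0.0563,0.0563]}'; python3 shift.py '{"jaw":[1,1,1,1],"sx":[0,0,0,0],"sy":[0,0,0,0],"sz":[0,0,0,0],"rx":[0,0,0,0],"ry":[0,0,0,0],"rz":[0.0563,0.0563,0.0563,0.0563]}'
cat >> h.py <<'E'
def togo(x,y,z,yaw):
    s=manip.state(); M=rot(s["tool_rot"]); d=M.T@(np.array([x,y,z])-s["tool_pos"])
    w=R.from_matrix([[np.cos(yaw),np.sin(yaw),0],[np.sin(yaw),-np.cos(yaw),0],[0,0,-1]]); r=(R.from_matrix(M).inv()*w).as_rotvec()
    print("t",round(s["time"],2),"pos",s["tool_pos"].round(4),"yaw",round(np.arctan2(M[1,0],M[0,0]),4),"togo",d.round(4),r.round(4),"q",s["joint_pos"].round(2),"w",round(s["gripper_width"],3),"F",s["contact_force"].round(1),round(s["grasp_force"],1))
E
python3 -c "
from h import *
togo(.572,-.3405,.15,1.46)"
```

```text
time: 0.6
tool_pos: [0.1634, 0.6029, 0.2305]
tool_rot: [0.0, 0.47, 0.883, -0.001]
contact_force: [0.0, 0.7, 0.4]
gripper_width: 1.005
grasp_force: 0.0
time: 1.1
tool_pos: [0.1634, 0.6028, 0.2305]
tool_rot: [0.0, 0.747, 0.665, -0.001]
contact_force: [0.6, 0.3, -0.8]
gripper_width: 1.0
grasp_force: 0.0
t 1.1 pos [0.1634 0.6028 0.2305] yaw 1.455 togo [-0.8897  0.5148  0.0815] [-0.0003  0.0013 -0.005 ] q [ 1.19  0.05  1.61 -0.    1.48  1.3 ] w 1.0 F [ 0.6  0.3 -0.8] 0.0
```

Converted, -0.045 m is -0.72, 0.035 m is 0.56.

```bash
for i in 1; do python3 shift.py '{"jaw":[1,1,1,1,1],"sx":[-0.72,-0.72,-0.72,-0.72,-0.72],"sy":[0.56,0.56,0.56,0.56,0.56],"sz":[0,0,0,0,0],"rx":[0,0,0,0,0],"ry":[0,0,0,0,0],"rz":[0,0,0,0,0]}' | head -2; python3 shift.py '{"jaw":[1,1,1,1,1],"sx":[-0.72,-0.72,-0.72,-0.72,-0.72],"sy":[0.56,0.56,0.56,0.56,0.56],"sz":[0,0,0,0,0],"rx":[0,0,0,0,0],"ry":[0,0,0,0,0],"rz":[0,0,0,0,0]}' | head -2; python3 shift.py '{"jaw":[1,1,1,1,1],"sx":[-0.72,-0.72,-0.72,-0.72,-0.72],"sy":[0.264,0.264,0.264,0.264,0.264],"sz":[0,0,0,0,0],"rx":[0,0,0,0,0],"ry":[0,0,0,0,0],"rz":[0,0,0,0,0]}' | head -2; python3 shift.py '{"jaw":[1,1,1,1],"sx":[-0.72,-0.72,-0.72,-0.72],"sy":[0.264,0.264,0.264,0.264],"sz":[0,0,0,0],"rx":[0,0,0,0],"ry":[0,0,0,0],"rz":[0,0,0,0]}'; done
python3 - <<'E'
from h import *
import cv2
togo(.572,-.3405,.15,1.46)
p=camera_params("wrist"); im=grab_frame("wrist")
import pickle; pickle.dump(p,open("w1.pkl","wb"))
cv2.imwrite("pics/w1.png",im[:,:,::-1])
print(proj("wrist",(.572,-.3405,.066)),proj("wrist",(.577,-.293,.026)))
E
```

```text
time: 1.72
tool_pos: [0.3132, 0.3586, 0.2308]
time: 2.35
tool_pos: [0.4625, 0.1157, 0.231]
time: 2.98
tool_pos: [0.5192, -0.1167, 0.2308]
time: 3.48
tool_pos: [0.5651, -0.3028, 0.2306]
tool_rot: [-0.0, 0.745, 0.667, -0.0]
contact_force: [-0.1, 0.0, -0.3]
gripper_width: 0.997
grasp_force: 0.0
t 3.48 pos [ 0.5651 -0.3028  0.2306] yaw 1.4606 togo [-0.0368  0.011   0.0806] [-0.0008 -0.0006  0.0006] q [-0.61  0.09  1.57  0.    1.48 -0.5 ] w 0.997 F [-0.1  0.  -0.3] 0.0
[331.2 256.5] [329.8 193.7]
```

View pics/w1.png

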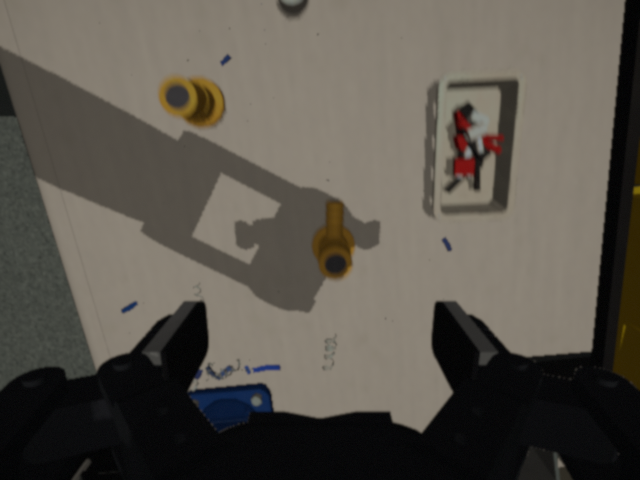

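The wrist view shows the neck top at about (335.5,263) and the spout's outer end at about (335,202). The straight fitting is at (178,97), well clear.

Run:
```python
from h import *
import pickle,cv2
p=pickle.load(open("w1.pkl","rb"))
a=atz(p,(335.5,263),.066);b=atz(p,(335,202),.028);print(a,b,np.arctan2(*(b-a)[[1,0]]))
print(tri((p,(335.5,263)),("top",(448.9,213.1)),("scene",(476.8,261.8))))
p2=camera_params("wrist");im=grab_frame("wrist")
cv2.imwrite("pics/w2.png",cv2.resize(im[180:300,260:420,::-1],(800,600),interpolation=cv2.INTER_CUBIC))
pickle.dump(p2,open("w2.pkl","wb")); print(p["xyz"],p2["xyz"]); togo(.572,-.3405,.15,1.46)
```

```text
[ 0.575  -0.3409  0.066 ] [ 0.5807 -0.2948  0.028 ] 1.447776444939489
(array([ 0.5734, -0.3407,  0.0645]), [np.float64(1.7), np.float64(1.0), np.float64(1.1)])
[ 0.57282069 -0.23412341  0.3731939 ] [ 0.57323955 -0.23882704  0.37247567]
t 3.58 pos [ 0.5649 -0.3051  0.23  ] yaw 1.4567 togo [-0.0343  0.0112  0.08  ] [-0.0013  0.0005 -0.0033] q [-0.61  0.09  1.57 -0.    1.48 -0.5 ] w 0.997 F [-0.4 -0.3 -0.5] 0.0
```

View pics/w2.png

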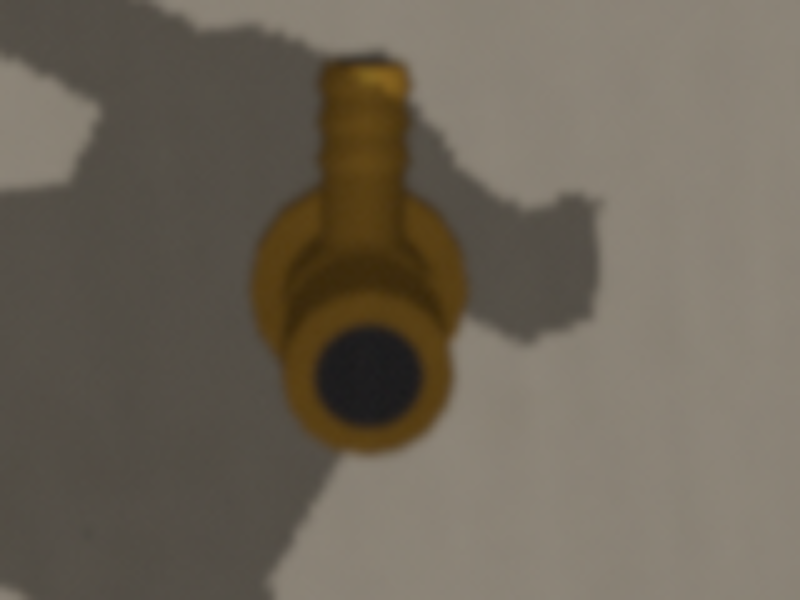

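In the enlarged wrist crop the neck top centre is at (369,372) and the spout end at (364,68). In the full frame those are (333.4,254) and (332.4,193.2).

Run:
```python
from h import *
import pickle
p=pickle.load(open("w2.pkl","rb"))
a=atz(p,(333.4,254),.066);b=atz(p,(332.4,193.2),.03);print(a,b,np.arctan2(*(b-a)[[1,0]]))
print(tri((p,(333.4,254)),("top",(448.9,213.1)),("scene",(476.8,261.8))))
togo(.5727,-.3405,.034,1.457)
```

```text
[ 0.5741 -0.3385  0.066 ] [ 0.5794 -0.2922  0.03  ] 1.4568215822468762
(array([ 0.5733, -0.34  ,  0.0641]), [np.float64(1.2), np.float64(1.3), np.float64(0.3)])
t 3.58 pos [ 0.5649 -0.3051  0.23  ] yaw 1.4567 togo [-0.0342  0.012   0.196 ] [-0.0013  0.0005 -0.0003] q [-0.61  0.09  1.57 -0.    1.48 -0.5 ] w 0.997 F [-0.4 -0.3 -0.5] 0.0
```

Converted, 0.04 m is 0.64, -0.034 m is -0.544.

```bash
python3 shift.py '{"jaw":[1,1,1,1],"sx":[-0.544,0,0,0],"sy":[0.192,0,0,0],"sz":[0.64,0.64,0.64,0],"rx":[0,0,0,0],"ry":[0,0,0,0],"rz":[0,0,0,0]}' | head -2; python3 -c "
from h import *
togo(.573,-.340,.034,1.457)"
```

```text
time: 4.08
tool_pos: [0.5706, -0.3338, 0.1062]
t 4.08 pos [ 0.5706 -0.3338  0.1062] yaw 1.4611 togo [-0.0063  0.0037  0.0722] [-0.0084 -0.0051  0.0042] q [-0.64  0.24  1.62  0.    1.29 -0.53] w 1.0 F [ 0.3 -0.4  0.4] 0.0
```

Converted, 0.02 m is 0.32.

```bash
python3 shift.py '{"jaw":[1,1,1],"sx":[0,0,0],"sy":[0,0,0],"sz":[0.32,0,0],"rx":[0,0,0],"ry":[0,0,0],"rz":[0,0,0]}' | head -2; python3 -c "
from h import *
togo(.573,-.340,.034,1.457)"
```

```text
time: 4.45
tool_pos: [0.574, -0.3368, 0.0927]
t 4.45 pos [ 0.574  -0.3368  0.0927] yaw 1.4609 togo [-0.0032 -0.0008  0.0587] [0.0018 0.001  0.0039] q [-0.64  0.26  1.62  0.    1.26 -0.53] w 0.997 F [-0.2 -0.3  1.4] 0.0
```

Converted, 0.03 m is 0.48, 0.026 m is 0.416.

```bash
python3 shift.py '{"jaw":[1,1,1,1],"sx":[-0.032,0,0,0],"sy":[0,0,0,0],"sz":[0.48,0.416,0,0],"rx":[0,0,0,0],"ry":[0,0,0,0],"rz":[0,0,0,0]}' | head -2; python3 -c "
from h import *
togo(.573,-.340,.034,1.457)"
```

```text
time: 4.95
tool_pos: [0.5741, -0.3391, 0.0372]
t 4.95 pos [ 0.5741 -0.3391  0.0372] yaw 1.4609 togo [-0.001  -0.001   0.0032] [0.0023 0.0014 0.0039] q [-0.65  0.33  1.64 -0.    1.17 -0.54] w 0.999 F [0.3 0.2 0.8] 0.0
```

Converted, 0.003 m is 0.048, -0.001 m is -0.016.

```bash
python3 shift.py '{"jaw":[1,1,0,0,0],"sx":[-0.016,0,0,0,0],"sy":[-0.016,0,0,0,0],"sz":[0.048,0,0,0,0],"rx":[0,0,0,0,0],"ry":[0,0,0,0,0],"rz":[0,0,0,0,0]}' | head -2; python3 shift.py '{"jaw":[0,0,0],"sx":[0,0,0],"sy":[0,0,0],"sz":[0,0,0],"rx":[0,0,0],"ry":[0,0,0],"rz":[0,0,0]}';python3 -c "
from h import *
togo(.573,-.340,.034,1.457)"
```

```text
time: 5.58
tool_pos: [0.5721, -0.3394, 0.0323]
time: 5.95
tool_pos: [0.5723, -0.3395, 0.0325]
tool_rot: [0.0, 0.745, 0.667, 0.0]
contact_force: [1.0, 0.4, 2.1]
gripper_width: 0.332
grasp_force: 59.2
t 5.95 pos [ 0.5723 -0.3395  0.0325] yaw 1.4608 togo [-0.0005  0.0007 -0.0015] [0.0006 0.0002 0.0038] q [-0.65  0.33  1.65  0.    1.16 -0.54] w 0.332 F [1.  0.4 2.1] 59.2
```

Converted, -0.055 m is -0.88, -0.05 m is -0.8.

```bash
python3 shift.py '{"jaw":[0,0,0,0,0],"sx":[0,0,0,0,0],"sy":[0,0,0,0,0],"sz":[-0.32,-0.8,-0.88,-0.88,-0.8],"rx":[0,0,0,0,0],"ry":[0,0,0,0,0],"rz":[0,0,0,0,0]}'; python3 -c "
from h import *
togo(.479,.2985,.26,1.457)"
```

```text
time: 6.58
tool_pos: [0.5717, -0.3391, 0.2654]
tool_rot: [0.001, 0.745, 0.667, 0.0]
contact_force: [0.1, 0.6, -2.3]
gripper_width: 0.325
grasp_force: 59.5
t 6.58 pos [ 0.5717 -0.3391  0.2654] yaw 1.4607 togo [ 0.6236 -0.1622  0.0048] [0.0008 0.0007 0.0037] q [-0.65  0.13  1.48 -0.    1.54 -0.54] w 0.325 F [ 0.1  0.6 -2.3] 59.5
```

Converted, 0.045 m is 0.72, 0.03 m is 0.48.

```bash
python3 shift.py '{"jaw":[0,0,0,0,0],"sx":[0.48,0.72,0.72,0.72,0.72],"sy":[-0.128,-0.192,-0.192,-0.192,-0.192],"sz":[0,0,0,0,0],"rx":[0,0,0,0,0],"ry":[0,0,0,0,0],"rz":[0,0,0,0,0]}' | head -2;  python3 shift.py '{"jaw":[0,0,0,0,0],"sx":[0.72,0.72,0.72,0.72,0.72],"sy":[-0.192,-0.192,-0.192,-0.192,-0.192],"sz":[0,0,0,0,0],"rx":[0,0,0,0,0],"ry":[0,0,0,0,0],"rz":[0,0,0,0,0]}' | head -2; python3 shift.py '{"jaw":[0,0,0,0,0],"sx":[0.72,0.72,0.72,0.72,0],"sy":[-0.192,-0.192,-0.192,-0.192,0],"sz":[0,0,0,0,0],"rx":[0,0,0,0,0],"ry":[0,0,0,0,0],"rz":[0,0,0,0,-0.0535]}' | head -2; python3 shift.py '{"jaw":[0,0,0,0,0],"sx":[0,0,0,0,0],"sy":[0,0,0,0,0],"sz":[0,0,0,0,0],"rx":[0,0,0,0,0],"ry":[0,0,0,0,0],"rz":[-0.0535,-0.0535,-0.0535,-0.0535,-0.0535]}'|head -2; python3 shift.py '{"jaw":[0,0,0,0],"sx":[0,0,0,0],"sy":[0,0,0,0],"sz":[0,0,0,0],"rx":[0,0,0,0],"ry":[0,0,0,0],"rz":[-0.0535,-0.0535,0,0]}'
python3 - <<'E'
from h import *
import cv2,pickle
togo(.479,.2985,.26,2.814)
p=camera_params("wrist"); im=grab_frame("wrist")
pickle.dump(p,open("w3.pkl","wb"))
cv2.imwrite("pics/w3.png",im[:,:,::-1])
print(proj("wrist",(.479,.2985,.019)),proj("wrist",(.4222,.318,.028)))
E
```

```text
time: 7.2
tool_pos: [0.5386, -0.1229, 0.2629]
time: 7.82
tool_pos: [0.5036, 0.1071, 0.263]
time: 8.45
tool_pos: [0.4752, 0.2924, 0.2628]
time: 9.07
tool_pos: [0.4761, 0.2897, 0.2629]
time: 9.57
tool_pos: [0.4764, 0.2898, 0.2626]
tool_rot: [0.0, 0.169, 0.986, -0.0]
contact_force: [0.4, 0.1, -2.6]
gripper_width: 0.324
grasp_force: 59.6
t 9.57 pos [0.4764 0.2898 0.2626] yaw 2.8024 togo [0.0004 0.0091 0.0026] [-0.      0.0001 -0.0116] q [ 0.41 -0.12  1.73 -0.    1.53 -0.82] w 0.324 F [ 0.4  0.1 -2.6] 59.6
[327.7 203. ] [327.7 143.3]
```

View pics/w3.png

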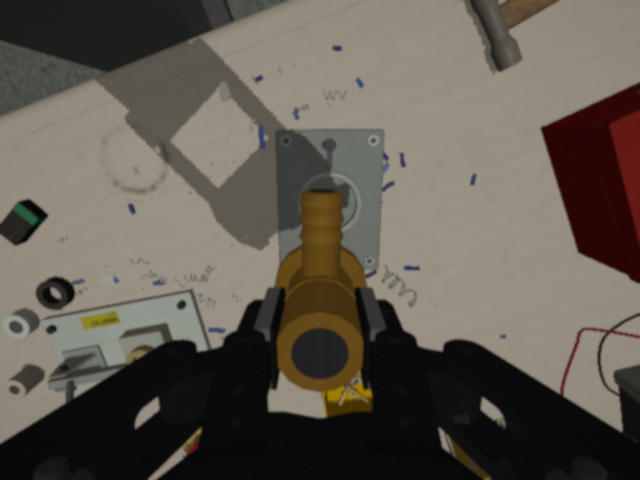

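The wrist view shows the elbow held straight, neck at (320,354) and spout end at (321,197). The ring is near (331,202) and the pin near (330,145). I enlarge the nest.

Run:
```python
import cv2
im=cv2.imread("pics/w3.png"); cv2.imwrite("pics/w3c.png",cv2.resize(im[125:275,265:405],(560,600),interpolation=cv2.INTER_CUBIC))
```

```text
(no output)
```

View pics/w3c.png

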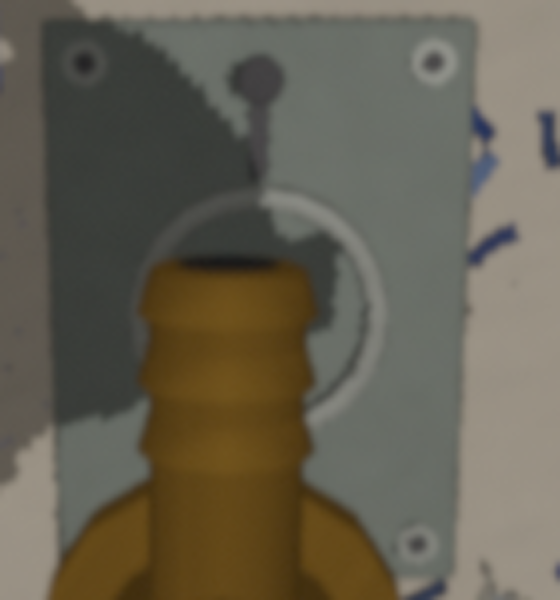

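Run:
```python
from h import *
import pickle
p=pickle.load(open("w3.pkl","rb"))
print("ring",atz(p,(329.6,202.5),.019),"pin",atz(p,(329.1,144.1),.028))
a,b,c=[atz(p,u,.012) for u in((285.6,140.4),(373.1,140.1),(368.9,260.6))]
print("screws",a,b,c,"centre",(a+c)/2,"yaws",np.arctan2(*(b-c)[[1,0]]),np.arctan2(*(a-b)[[1,0]])-np.pi/2, np.linalg.norm(a-b),np.linalg.norm(b-c))
zt=.2626-.0325
n=atz(p,(320,354),zt+.066);s=atz(p,(322.4,190),zt+.03);print("elbow",n,s,np.arctan2(*(s-n)[[1,0]]),np.linalg.norm((s-n)[:2]))
togo(.479,.2985,.26,2.814)
```

```text
ring [0.4792 0.3005 0.019 ] pin [0.4234 0.319  0.028 ]
screws [0.4058 0.2791 0.012 ] [0.4349 0.3624 0.012 ] [0.5559 0.32   0.012 ] centre [0.48085 0.29955 0.012  ] yaws 2.8045497541254605 -3.4776791433658425 0.08823661371562261 0.12821372781414628
elbow [0.4772 0.2902 0.2961] [0.4315 0.3074 0.2601] 2.781623517929448 0.04882960167767091
t 9.62 pos [0.4764 0.2899 0.2625] yaw 2.8029 togo [0.0005 0.009  0.0025] [-0.      0.0001 -0.0111] q [ 0.41 -0.12  1.73 -0.    1.53 -0.82] w 0.331 F [-0.6  0.3 -2.5] 59.6
```

Target: nest (0.4795,0.2995) at yaw 2.81. The elbow sits about 0.012 rad behind the tool, so the tool goes to yaw 2.822.

Converted, 0.05 m is 0.8, 0.04 m is 0.64, -0.019 rad / 3.1416 = -0.006.

```bash
python3 shift.py '{"jaw":[0,0,0,0,0],"sx":[0,0,0,0,0],"sy":[0.152,0,0,0,0],"sz":[0.64,0.8,0.8,0.64,0],"rx":[0,0,0,0,0],"ry":[0,0,0,0,0],"rz":[-0.006,0,0,0,0]}'|head -2; python3 shift.py '{"jaw":[0,0],"sx":[0,0],"sy":[0,0],"sz":[0,0],"rx":[0,0],"ry":[0,0],"rz":[0,0]}' | head -2; python3 -c "
from h import *
togo(.479,.2992,.0445,2.822)"
```

```text
time: 10.25
tool_pos: [0.4766, 0.2975, 0.0782]
time: 10.5
tool_pos: [0.4816, 0.2998, 0.0854]
t 10.5 pos [0.4816 0.2998 0.0854] yaw 2.8236 togo [ 0.0024 -0.0015  0.0409] [0.0034 0.0037 0.0016] q [ 0.43  0.05  1.87  0.    1.22 -0.83] w 0.326 F [-0.4 -0.2 -1.8] 59.7
```

Converted, 0.01 m is 0.16, 0.002 m is 0.032.

```bash
python3 shift.py '{"jaw":[0,0,0,0],"sx":[0.032,0,0,0],"sy":[-0.016,0,0,0],"sz":[0.16,0.16,0,0],"rx":[0,0,0,0],"ry":[0,0,0,0],"rz":[0,0,0,0]}'|head -2; python3 -c "
from h import *
import cv2
togo(.479,.2992,.0445,2.822)
cv2.imwrite('pics/w4.png',grab_frame('wrist')[:,:,::-1]);cv2.imwrite('pics/s4.png',grab_frame('scene')[:,:,::-1])
im=cv2.imread('pics/w4.png')[60:420,160:480];s=cv2.resize(cv2.imread('pics/s4.png')[130:230,170:280],(440,400),interpolation=cv2.INTER_CUBIC)
import numpy as np
c=np.zeros((400,760,3),np.uint8);c[:360,:320]=im;c[:,320:]=s;cv2.imwrite('pics/c4.png',c)"
```

```text
time: 11.0
tool_pos: [0.4774, 0.2985, 0.062]
t 11.0 pos [0.4774 0.2985 0.062 ] yaw 2.8238 togo [-0.0013  0.0012  0.0175] [-0.0004 -0.0004  0.0018] q [ 0.43  0.07  1.89 -0.    1.18 -0.83] w 0.328 F [ 0.   0.2 -1.3] 59.7
```

View pics/c4.png

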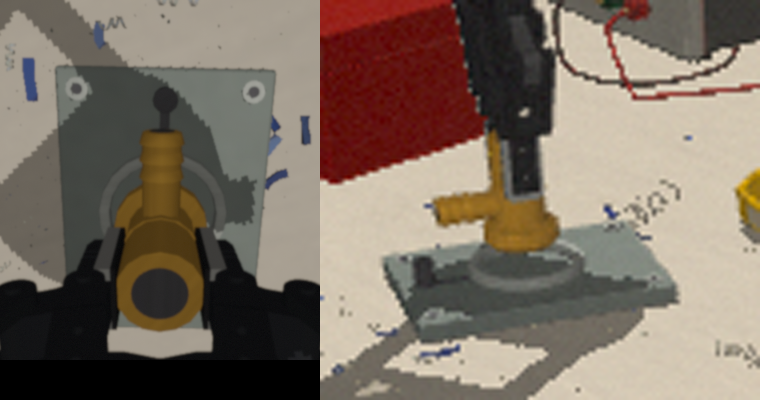

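Wrist crop: the spout end at (162,135) lines up with the pin at (165,99), and the ring spans x 101 to 226. In the scene view the foot hovers above the ring.

Run:
```python
from h import *
p="wrist"; zt=.062-.0325
a,b=[atz(p,u,.012) for u in((236,148),(414,152))]
n=atz(p,(320,353),zt+.066);s=atz(p,(322,195),zt+.03);pin=atz(p,(325,160),.028)
print("nestyaw",np.arctan2(*(a-b)[[1,0]])-np.pi/2+2*np.pi,"elbow",n,s,np.arctan2(*(s-n)[[1,0]]),"pin",pin)
m=(a+b)/2; y=2.813; print("nest centre from screws", m[:2]-.064*np.array([np.cos(y),np.sin(y)]), "from pin",pin[:2]-.06*np.array([np.cos(y),np.sin(y)]))
togo(.479,.2992,.0445,2.822)
```

```text
nestyaw 2.8027375664532883 elbow [0.4785 0.2991 0.0955] [0.4343 0.3145 0.0595] 2.8063294081798222 pin [0.4241 0.3195 0.028 ]
nest centre from screws [0.48112584 0.30029648] from pin [0.48088985 0.30013732]
t 11.1 pos [0.4777 0.2987 0.0625] yaw 2.8238 togo [-0.001   0.0009  0.018 ] [0.0003 0.0003 0.0018] q [ 0.43  0.07  1.89  0.    1.18 -0.83] w 0.333 F [-0.6 -0.8 -1.9] 59.7
```

Converted, 0.005 m is 0.08, -0.0014 m is -0.0224.

```bash
python3 shift.py '{"jaw":[0,0,0,0,0],"sx":[-0.0224,0,0,0,0],"sy":[0.0224,0,0,0,0],"sz":[0.08,0.08,0.08,0,0],"rx":[0,0,0,0,0],"ry":[0,0,0,0,0],"rz":[0,0,0,0,0]}'; python3 -c "
from h import *
togo(.4795,.2996,.0445,2.822)"
```

```text
time: 11.72
tool_pos: [0.4793, 0.2995, 0.0473]
tool_rot: [-0.0, 0.158, 0.987, -0.0]
contact_force: [0.7, -0.2, -1.6]
gripper_width: 0.329
grasp_force: 59.7
t 11.72 pos [0.4793 0.2995 0.0473] yaw 2.8238 togo [-0.0002  0.0002  0.0028] [-0.     -0.      0.0018] q [ 0.43  0.1   1.89  0.    1.15 -0.83] w 0.329 F [ 0.7 -0.2 -1.6] 59.7
```

Converted, 0.002 m is 0.032, 0.001 m is 0.016.

```bash
python3 shift.py '{"jaw":[0,0,0],"sx":[0,0,0],"sy":[0,0,0],"sz":[0.032,0.016,0],"rx":[0,0,0],"ry":[0,0,0],"rz":[0,0,0]}'; python3 -c "
from h import *
togo(.4795,.2996,.0445,2.822)"
```

```text
time: 12.1
tool_pos: [0.4794, 0.2995, 0.0446]
tool_rot: [0.0, 0.158, 0.987, 0.0]
contact_force: [-1.3, -0.5, -0.9]
gripper_width: 0.329
grasp_force: 60.1
t 12.1 pos [0.4794 0.2995 0.0446] yaw 2.8238 togo [-0.0001  0.0001  0.0001] [0.0001 0.0002 0.0018] q [ 0.43  0.1   1.89 -0.    1.15 -0.83] w 0.329 F [-1.3 -0.5 -0.9] 60.1
```

Converted, 0.0007 m is 0.0112.

```bash
python3 shift.py '{"jaw":[0,0,0],"sx":[0,0,0],"sy":[0,0,0],"sz":[0.0112,0,0],"rx":[0,0,0],"ry":[0,0,0],"rz":[0,0,0]}' | sed -n 2,4p; python3 shift.py '{"jaw":[0,0,0],"sx":[0,0,0],"sy":[0,0,0],"sz":[0.0112,0,0],"rx":[0,0,0],"ry":[0,0,0],"rz":[0,0,0]}'| sed -n 2,4p
```

```text
tool_pos: [0.4795, 0.2996, 0.0445]
tool_rot: [0.0, 0.158, 0.987, -0.0]
contact_force: [-2.6, -1.5, 5.4]
tool_pos: [0.4796, 0.2996, 0.0445]
tool_rot: [0.0, 0.158, 0.987, -0.0]
contact_force: [-3.9, -1.9, 9.1]
```

The foot is on the plate, with the contact force rising to 9 N. I ease off, then open.

Converted, -0.001 m is -0.016.

```bash
python3 shift.py '{"jaw":[0,0,0.5,1,1],"sx":[0,0,0,0,0],"sy":[0,0,0,0,0],"sz":[-0.016,0,0,0,0],"rx":[0,0,0,0,0],"ry":[0,0,0,0,0],"rz":[0,0,0,0,0]}' ; python3 shift.py '{"jaw":[1,1,1,1],"sx":[0,0,0,0],"sy":[0,0,0,0],"sz":[0,0,0,0],"rx":[0,0,0,0],"ry":[0,0,0,0],"rz":[0,0,0,0]}' | sed -n '2p;5,6p'
```

```text
time: 13.48
tool_pos: [0.4792, 0.2995, 0.0436]
tool_rot: [-0.0, 0.158, 0.987, -0.0]
contact_force: [-0.2, 0.9, -0.1]
gripper_width: 0.907
grasp_force: 0.0
tool_pos: [0.4793, 0.2995, 0.0439]
gripper_width: 1.003
grasp_force: 0.0
```

Converted, -0.05 m is -0.8, -0.03 m is -0.48.

```bash
python3 shift.py '{"jaw":[1,1,1,1,1],"sx":[0,0,0,0,0],"sy":[0,0,0,0,0],"sz":[-0.24,-0.48,-0.8,-0.8,-0.48],"rx":[0,0,0,0,0],"ry":[0,0,0,0,0],"rz":[0,0,0,0,0]}'; python3 shift.py '{"jaw":[1,1,1],"sx":[0,0,0],"sy":[0,0,0],"sz":[0,0,0],"rx":[0,0,0],"ry":[0,0,0],"rz":[0,0,0]}' | head -2
python3 - <<'E'
from h import *
import cv2,pickle
p=camera_params("wrist"); w=grab_frame("wrist")[:,:,::-1]; s=grab_frame("scene")[:,:,::-1]; pickle.dump(p,open("w5.pkl","wb"))
u,v=proj("wrist",(.465,.305,.02)).astype(int); print(u-70,v-100)
c=np.hstack([cv2.resize(w[v-100:v+100,u-70:u+70],(420,600),interpolation=cv2.INTER_CUBIC),cv2.resize(s[130:290,170:270],(375,600),interpolation=cv2.INTER_CUBIC)])
cv2.imwrite("pics/c5.png",c)
E
```

```text
time: 14.6
tool_pos: [0.4804, 0.3, 0.2239]
tool_rot: [0.002, 0.158, 0.987, 0.002]
contact_force: [0.3, -0.5, -0.2]
gripper_width: 0.999
grasp_force: 0.0
time: 14.98
tool_pos: [0.4783, 0.299, 0.2169]
250 96
```

View pics/c5.png

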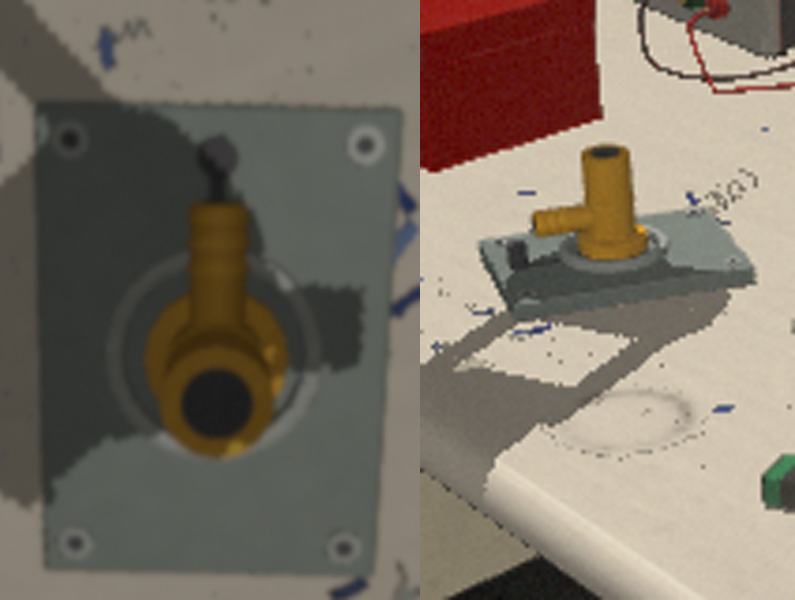

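The elbow stands in the ring: neck top at (217,402), spout end at (219,208), pin top at (217,155). I check the yaw numerically.

Run:
```python
from h import *
import pickle
p=pickle.load(open("w5.pkl","rb"))
f=lambda x,y,z: atz(p,(250+x/3-.3,96+y/3-.3),z)
ya=lambda a,b: round(np.arctan2(*(b-a)[[1,0]]),4)
n=f(217,402,.078);s=f(219,209,.042);pin=f(217,155,.028)
a,b,c,d=[f(*q,.012) for q in((70,139),(366,146),(344,548),(76,543))]
print("elbow",n,s,ya(n,s),"pin",pin,"centre",(a+b+c+d)/4,"nest yaw",ya((c+d)/2,(a+b)/2),ya(b,a)-np.pi/2+2*np.pi,"neck->pin",ya(n,pin))
togo(.48,.3,.2,2.81)
```

```text
elbow [0.4804 0.3006 0.078 ] [0.4369 0.3156 0.042 ] 2.8095 pin [0.4234 0.3195 0.028 ] centre [0.480975 0.2997   0.012   ] nest yaw 2.8052 2.8015889803846896 neck->pin 2.8214
t 15.07 pos [0.4785 0.2992 0.2172] yaw 2.8238 togo [-0.0012  0.0013  0.0172] [-0.002  -0.0021  0.0138] q [ 0.43 -0.08  1.77  0.    1.46 -0.83] w 0.998 F [-0.5 -0.5 -0.1] 0.0
```

The elbow is within 1 mm of the ring's centre. Its spout is at 2.81, against 2.805 for the nest and 2.82 for the pin. It is upright and free of the gripper, so I hand in.

```bash
python3 -c "
from plant import manip, grab_frame, camera_params
print(manip.job_done())"
```

```text
the job is handed in; nothing more can be done
None
```

The elbow stands upright in the ring, within about 1 mm of its centre and with its spout within about 1° of the pin; I never touched the straight fitting, and handed the job in at about 15 s (no verdict was returned).

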